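# Set the code dials and open the brass stock box

### The job

The stock box of brass fittings is locked by two code dials. Turn the red dial until its white pointer is at the yellow stud and the blue dial until its white pointer is at the black stud, then lift the green lid off and lay it, handle up and flat, on the middle of the black rubber mat; set it down, do not drop it. Leave the dials on the code, and do not shift or knock over the coupling, nipple, tee and jar that stand around the box and the mat.

Things in the scene. Friction and masses are not known exactly. Their poses are not given: they have to be found in the camera images.
- box: Stock box fixed to the counter, 205 (x) x 190 (y) x 70 mm high, turned at most 0.3 rad from the robot's x; origin at the centre of its underside. Its -x part is a grey dial shelf (top 64 mm up), red dial at x -57.5, y +50 mm, blue dial at x -57.5, y -50 mm. Its +x part is an open wooden tub (rim 70 mm up, centre at x +42.5 mm, 120 x 190 mm, walls 6 mm) closed by the lid.
- red_dial (a joint): Angle of the red dial (rad), limits -2.3 to 2.3. 0: pointer straight towards the box's -x; grows counter-clockwise seen from above. Studs: white -2.094, black -1.047, green 0, yellow 1.047, orange 2.094. Turns stiffly (0.06 N m), no clicks, stays where it is left.
- blue_dial (a joint): Angle of the blue dial (rad): limits, values, direction and stiffness as for the red dial.
- red_dial_top (a point): Red dial's axis, at the top of its grip bar, 120 mm above the counter. The upright red bar is 14 mm wide, 36 mm long (along the pointer's direction), 32 mm tall, on a dark disc of 30 mm radius, top 88 mm above the counter. White stripes on the bar's top and end mark the pointer end. The gap in the disc's rim lies over the lid's tongue, and lets it up, only on the code.
- red_dial_pointer (a point): Tip of the red dial's white pointer, on the disc 28 mm from the axis; turns with the dial.
- red_yellow_mark (a point): Top centre of the yellow stud of the red dial, where its pointer must point. Each dial is ringed by five coloured studs, 10 mm diameter, tops 88 mm above the counter, 38 mm from the axis, 60 degrees apart.
- blue_dial_top (a point): Point on the blue dial's axis at the top of its blue grip bar, same sizes as the red one.
- blue_dial_pointer (a point): Tip of the blue dial's white pointer, on the disc 28 mm from the axis; turns with the dial.
- blue_black_mark (a point): Top centre of the black stud of the blue dial, where its pointer must point.
- lid: Loose green lid, 118 (x) x 188 (y) mm, about 0.35 kg; origin at the centre of its underside, a plug 102 x 172 x 8 mm, 3 mm clear all round in the tub. Plate top 15 mm above the origin. Two hooked steel tongues on its -x edge lie under the dial discs and hold it down until both dials are on the code; then it lifts straight up. Seated: origin at x +42.5, z +62 mm in the box's frame, axes along the box's.
- lid_handle (a point): Centre of the lid's steel handle bar, on the lid's centre: 14 mm wide (lid x), 90 mm long (lid y), 16 mm tall, 43 mm above the lid's origin; free gap of 20 mm between the bar and the plate.
- mat: Black rubber mat fixed flat on the counter, 180 (x) x 230 (y) x 4 mm; origin at the centre of its underside. It lies on the other side of the robot's x axis from the box. The lid belongs on its middle.
- coupling: Bystander: white plastic pipe coupling, 42 mm diameter, 50 mm tall, standing between box and mat; origin under its centre.
- nipple: Bystander: brass nipple, 34 mm diameter, 45 mm tall, standing between box and mat; origin under its centre.
- tee: Bystander: brass tee, 80 mm long, 37 mm tall; origin under its centre.
- jar: Bystander: jar with a blue cap, 70 mm diameter, 90 mm tall; origin under its centre.
Mind the look-alikes: they are no part of the job. What is shaped like the lid but orange or pink is not meant.

How it is judged:
By the outcome, as a careful person would: the job done as asked, in the order asked, and still so for the second after the job is handed in, with the robot touching nothing.
It also fails if it takes over 64 s, if anything falls off the work surface, if the arm or the gripper's body presses on something with over 40 N, if the wrist force passes 120 N, or if a joint passes its speed limit or range.

### The arm

A 7-joint arm with a two-finger parallel gripper is mounted at the origin on the work surface. World frame = base frame: x ahead of the robot, y to its left, z up, the work surface at z = 0. Lengths are in m, angles in rad, forces in N, time in s.
With the tool pointing down it reaches from about 0.425 to 0.975 m from the base axis. Payload 16.7 kg.
Tool frame: the origin (TCP) lies at the very end of the fingers, on their centre line; the grasp point (between the pads) lies 19 mm behind it (bot.pinch_z is the distance from the TCP to the grasp point, in m); z points along the fingers, x is the direction in which the jaws open and shut, and the axes are right-handed (so a half turn about z gives the same grasp; the last joint's range is limited). The gripper opens to 85 mm and grips with 20 to 120 N. Pads are 22 mm wide; open, the fingers measure 114 mm over their backs; the gripper's body (76 mm by 85 mm) begins 54 mm behind the grasp point. The pads swing forward as they close: fully open they stand 13 mm farther back than shut.
Start: joints at [1.171, 0.426, 0.074, 1.606, -0.034, 1.111, -0.067], TCP at [0.167, -0.654, 0.231] pointing down, gripper open.
Joint ranges: [-2.85, 2.85], [-0.5, 2.14], [-1.23, 1.37], [0.21, 2.46], [-1.02, 4.16], [0.16, 2.05], [-2.73, 2.73]. Speed limits (rad/s): [1.89, 1.89, 2.39, 2.39, 3.01, 3.01, 3.01].

### API

Orientations are given as a rotation vector (axis times angle).
In Python, from bench import bot gives the robot as it stands. The module is installed in compiled form; this text tells all that it offers.
- The arm moves only by the tool move_arm, never from a script. Its arguments are lists of equal length, an entry for each row: "offset": the shift along the tool's x, y, z in cm, a list of three; "dr": the turn, a rotation vector about the tool's x, y, z in degrees, a list of three; "hand": the opening, from -1 (shut) to 1 (fully open). A call has 1 to 5 rows; each row shifts and turns the commanded pose from where the row before left it, along the tool's axes as they then stand; what a row does not reach is not made up. A row lasts 1/8 s, in which the tool goes at most 62.5 mm and 10.7 degrees, less where a joint would pass 70% of its speed; a pose out of reach is approached as far as the arm can. A call is refused whole if a number of a shift passes 6.25 or a number of a turn 10.7, either way. A call with a gripper value outside its range is refused whole. The fingers move at their own pace and stop on an object; the grip force is fixed at half the most. Time passes only in rows, so rows that do not move let the fingers close. It gives the time, the measured TCP pose, the force and the opening at its end, in the units of the state.
- bot.observe(): the state, without advancing time (a new reading comes with each control period).
- bot.capture(name): name is "side" or "top"; returns a dict with "color" (384x512x3 uint8, red, green, blue), "fx", "fy", "cx", "cy" (pixels), "k1" (the pictures are not rectified: a ray, as slopes to the right and down, at radius r is drawn at 1 + k1 r^2 times it, then the intrinsics apply), "R" (3x3) and "t" (3): a world point X has camera coordinates R X + t. Camera axes: x right, y down, z forward; pixel columns grow to the right and rows downward; lengths in m; the calibration is good to about 2 mm. A picture is of the moment at which its call begins. There is no depth.
- bot.close_job(): hands the job in, once; it reports no verdict.
Trained networks look in the newest picture that a camera, given by its name, has taken for a name from the list of things; names that differ only in an ending like _2 or _b are one class to them, and where a whole thing is asked for, a point or a joint stands for the part that bears it (a point fixed in the world has none). Each returns a list of dicts, best first, with "score" (0 to 1); they miss things now and then, are a little off and sometimes report something else, mostly with a low value. They report only what shows in the picture. A call takes as long as a camera call. They do not tell look-alikes from the thing itself.
- bot.silhouettes(camera, name): "mask" (384x512 bool, what is visible of it) and "xy" ([column, row] in pixels, amid what is visible of it).
- bot.tip_of(camera, name): "xy" ([column, row] in pixels: a listed point, or the origin of a listed thing).
The state is a dict: "clock": time; "q": joint angles; "qd": joint speeds; "tau": joint torques, N m; "tcp_pos": TCP position; "tcp_rot": TCP orientation; "wrist_force": force on the tool from outside, world axes, zero at the start; "ft_torque": the same for the moment, N m; "grip_width": opening from 0.0 (shut) to 1.0 (fully open).
Only numpy, scipy, OpenCV 4.12 (cv2) and the standard library are available. Lean on these libraries where they do the work, as an engineer would, in place of code of your own. Each camera call takes 0.05 s, during which the arm holds its last target.

## Working session

There is one attempt and no reset: what is moved stays moved. The work goes in short steps, Python scripts to look and compute and a tool call to move; the robot and the scene stay as the last step left them, time stands still between calls to the robot, and variables do not carry over. Pictures are saved under pics/ and viewed, and the job is handed in when it is done.

Besides the shell and the picture viewer there is one more tool, called after "Request:" as name(argument=value, ...) on one line, values as JSON. move_arm: Moves the arm, as the interface text tells. Its arguments: {"type":"object","properties":{"offset":{"type":"array"},"dr":{"type":"array"},"hand":{"type":"array"}},"required":["offset","dr","hand"]}

```bash
mkdir -p pics; ls; python3 - <<'E'
from bench import bot
import cv2
print(bot.observe())
for n in("side","top"):
    c=bot.capture(n); cv2.imwrite(f"pics/{n}0.png",cv2.cvtColor(c["color"],cv2.COLOR_RGB2BGR))
    print(n,{k:v for k,v in c.items() if k!="color"})
print(bot.pinch_z)
E
```

```text
pics
{'clock': 0.0, 'q': array([ 1.17149123,  0.42673001,  0.07384701,  1.60659582, -0.03408199,
        1.11078183, -0.06713938]), 'qd': array([-9.48102388e-04, -5.38300346e-04,  2.68005113e-03,  2.26656020e-04,
        9.61290785e-04, -8.33874180e-05, -4.71916159e-04]), 'tau': array([ 6.11330711e-05, -9.49830866e+01,  3.76056165e+00, -4.63512111e+01,
        1.92134263e-02,  1.01872088e-02, -2.52828994e-05]), 'tcp_pos': array([ 0.16674247, -0.65367319,  0.23061674]), 'tcp_rot': array([-2.48028217e+00,  1.92704729e+00,  1.65524029e-03]), 'wrist_force': array([ 0.18074313,  0.12298444, -0.05149166]), 'ft_torque': array([-0.00901994,  0.04047388, -0.01577575]), 'grip_width': 0.9995748844401156}
side {'fx': 363.013878933495, 'fy': 363.013878933495, 'cx': 255.3445306056669, 'cy': 185.78940947803295, 'k1': 0.035954027808281705, 'R': array([[-0.81723912, -0.57611774, -0.01444225],
       [-0.3160972 ,  0.46906541, -0.82465762],
       [ 0.48187424, -0.66937731, -0.56544781]]), 't': array([0.35241817, 0.21272778, 0.93320396])}
top {'fx': 428.0318208758175, 'fy': 428.0318208758175, 'cx': 255.07201553549643, 'cy': 192.31277635086028, 'k1': -0.12012453832110974, 'R': array([[-0.01731116, -0.9995352 , -0.02509412],
       [-0.9839087 ,  0.02149365, -0.17737447],
       [ 0.17783139,  0.02161977, -0.98382345]]), 't': array([0.02083464, 0.42540124, 1.41974712])}
0.0187
```

View pics/side0.png

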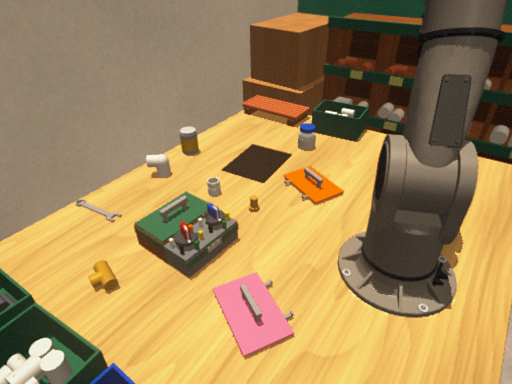

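View pics/top0.png

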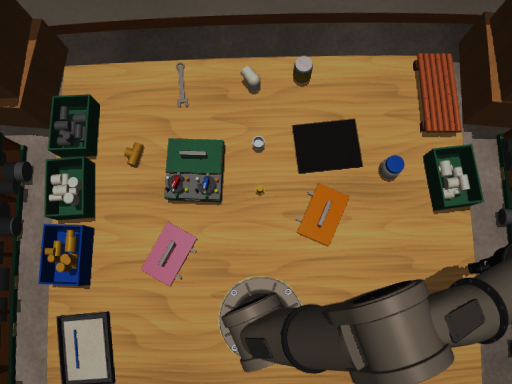

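```bash
cat > h.py <<'E'
from bench import bot
import cv2,numpy as np
from scipy.spatial.transform import Rotation as Ro
def undist(c,xy):
    d=np.array([(xy[0]-c["cx"])/c["fx"],(xy[1]-c["cy"])/c["fy"]]);u=d.copy()
    for _ in range(30): u=d/(1+c["k1"]*(u@u))
    return u
def ray(c,xy):
    u=undist(c,xy); R=np.array(c["R"]);t=np.array(c["t"])
    return -R.T@t, R.T@np.array([u[0],u[1],1.])
def atz(c,xy,z):
    o,d=ray(c,xy); return o+d*(z-o[2])/d[2]
def proj(c,X):
    p=np.array(c["R"])@np.asarray(X,float)+np.array(c["t"]);u=p[:2]/p[2];u=u*(1+c["k1"]*(u@u))
    return np.array([c["cx"]+c["fx"]*u[0],c["cy"]+c["fy"]*u[1]])
def save(c,f,s=1,crop=None):
    im=cv2.cvtColor(c["color"],cv2.COLOR_RGB2BGR)
    if crop: im=im[crop[1]:crop[3],crop[0]:crop[2]]
    cv2.imwrite(f,cv2.resize(im,None,fx=s,fy=s,interpolation=cv2.INTER_CUBIC))
Z=dict(red_dial_top=.12,red_dial_pointer=.088,red_yellow_mark=.088,blue_dial_top=.12,blue_dial_pointer=.088,blue_black_mark=.088,lid_handle=.105,lid=.062,mat=0,box=0,coupling=0,nipple=0,tee=0,jar=0)
E
python3 - <<'E'
from h import *
C={n:bot.capture(n) for n in("top","side")}
for k,z in Z.items():
  for n in C:
    for r in bot.tip_of(n,k)[:3]: print(k,n,round(r["score"],2),np.round(r["xy"],1),np.round(atz(C[n],r["xy"],z),4))
print(bot.observe()["clock"])
save(C["top"],"pics/top1.png",3,(230,90,480,290)) 
E
```

```text
red_dial_top side 0.89 [182.8 221.7] [0.4661 0.2638 0.12  ]
red_dial_pointer top 0.48 [171.9 194.9] [0.4141 0.2874 0.088 ]
red_dial_pointer side 0.94 [190. 244.] [0.4216 0.2898 0.088 ]
red_yellow_mark top 0.58 [186.9 188.4] [0.4349 0.2374 0.088 ]
red_yellow_mark side 0.73 [198.9 230.9] [0.4363 0.2417 0.088 ]
blue_dial_top top 0.61 [173.5 177.5] [0.4659 0.2761 0.12  ]
blue_dial_top top 0.54 [205.1 182.5] [0.4468 0.1721 0.12  ]
blue_dial_top top 0.27 [387.3 170.2] [ 0.4747 -0.4212  0.12  ]
blue_dial_top side 0.62 [210.7 204.8] [0.454  0.1715 0.12  ]
blue_dial_pointer top 0.56 [202.9 190.9] [0.4253 0.1839 0.088 ]
blue_dial_pointer top 0.35 [173.2 193. ] [0.4204 0.2832 0.088 ]
blue_dial_pointer side 0.69 [223.8 219. ] [0.4136 0.1689 0.088 ]
blue_black_mark top 0.59 [195.6 189.8] [0.4295 0.2082 0.088 ]
blue_black_mark top 0.23 [176.6 177.9] [0.4713 0.2726 0.088 ]
blue_black_mark side 0.96 [209.4 225.2] [0.4288 0.2097 0.088 ]
lid_handle top 0.84 [165.6 255.3] [0.2148 0.3014 0.105 ]
lid_handle top 0.83 [191.  156.6] [0.5389 0.2219 0.105 ]
lid_handle top 0.68 [325.7 212.7] [ 0.342  -0.2151  
[... 639 characters left out ...]
157 0.    ]
box side 0.89 [193.9 240.2] [0.4964 0.2101 0.    ]
box side 0.64 [217.6 193.8] [ 0.5866 -0.001   0.    ]
box side 0.2 [207.8 206.8] [0.5666 0.0712 0.    ]
coupling top 0.69 [260.3 146. ] [ 0.6003 -0.0082  0.    ]
coupling side 0.55 [217.5 193.6] [ 0.5877 -0.0017  0.    ]
nipple top 0.45 [257.7 189.9] [0.441 0.004 0.   ]
nipple side 0.56 [252.3 209.6] [0.4406 0.0033 0.    ]
tee top 0.79 [135.5 155.9] [0.5759 0.4435 0.    ]
tee top 0.52 [198.  172.8] [0.5074 0.2146 0.    ]
tee side 0.79 [106.8 281.1] [0.5743 0.4412 0.    ]
jar top 0.77 [387.8 169.7] [ 0.5038 -0.4588  0.    ]
jar side 0.84 [305.9 145.4] [ 0.5059 -0.4653  0.    ]
jar side 0.34 [252.1 210.8] [0.4376 0.0086 0.    ]
1.6
```

```bash
cat > rect.py <<'E'
from h import *
def rect(c,z,x0,x1,y0,y1,ppm):
    # rows: x decreasing, cols: y decreasing
    H=int((x1-x0)*ppm);W=int((y1-y0)*ppm)
    mp=np.zeros((H,W,2),np.float32)
    for i in range(H):
        for j in range(W): mp[i,j]=proj(c,(x1-(i+.5)/ppm,y1-(j+.5)/ppm,z))
    return cv2.remap(cv2.cvtColor(c["color"],cv2.COLOR_RGB2BGR),mp[...,0],mp[...,1],cv2.INTER_CUBIC)
E
python3 - <<'E'
from rect import *
C={n:bot.capture(n) for n in("top","side")}
import pickle;pickle.dump(C,open("C0.pkl","wb"))
im=[rect(C[n],.088,.36,.64,.08,.34,1500) for n in C]
cv2.imwrite("pics/r0.png",np.hstack(im))
im=[]
for n,crop in (("top",(155,130,235,210)),("side",(130,185,245,275))):
    save(C[n],f"pics/z_{n}0.png",6,crop)
for n in C:
    im=C[n]["color"].astype(int);r,g,b=im[...,0],im[...,1],im[...,2]
    hsv=cv2.cvtColor(C[n]["color"],cv2.COLOR_RGB2HSV)
    m=((hsv[...,0]>60)&(hsv[...,0]<90)&(hsv[...,1]>90)&(hsv[...,2]>40)).astype(np.uint8)
    k,l,s,ce=cv2.connectedComponentsWithStats(m)
    for i in range(1,k):
        if s[i,4]>300:
            cs,_=cv2.findContours((l==i).astype(np.uint8),0,2)
            P=np.array([atz(C[n],p[0],.077)[:2] for p in cs[0]])
            rr=cv2.minAreaRect((P*1000).astype(np.float32)); print(n,s[i],ce[i],rr)
E
```

```text
top [ 48  95  42  55 388] [ 71.8556701  123.05412371] ((689.3607177734375, 671.1494750976562), (203.05592346191406, 142.3277130126953), 0.44199591875076294)
top [ 166  139   57   35 1565] [194.37252396 155.80255591] ((550.0845336914062, 216.0137939453125), (185.8900909423828, 116.14217376708984), 86.4411849975586)
top [433 145  51  62 594] [456.0976431  180.03535354] ((464.5513916015625, -679.55322265625), (202.37254333496094, 141.4254150390625), 5.72340726852417)
top [ 45 156  39  61 607] [ 69.30642504 188.81713344] ((455.5218200683594, 671.4126586914062), (205.35641479492188, 139.289306640625), 3.349771499633789)
side [ 299    0  127   30 2017] [362.11353495   8.24888448] ((1280.419677734375, -3000.1552734375), (1345.89208984375, 1512.9593505859375), 25.058259963989258)
side [150 196  55  45 564] [176.9929078  220.88652482] ((535.1744384765625, 220.9722900390625), (178.483642578125, 87.56005859375), 86.26338958740234)
side [   0  269  100  115 1594] [ 36.83500627 332.47741531] ((550.6972045898438, 634.9015502929688), (369.5733642578125, 101.10203552246094), 0.6293945908546448)
```

View pics/z_top0.png

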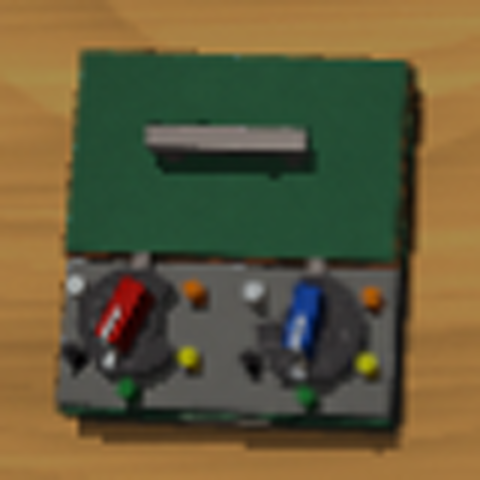

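View pics/z_side0.png

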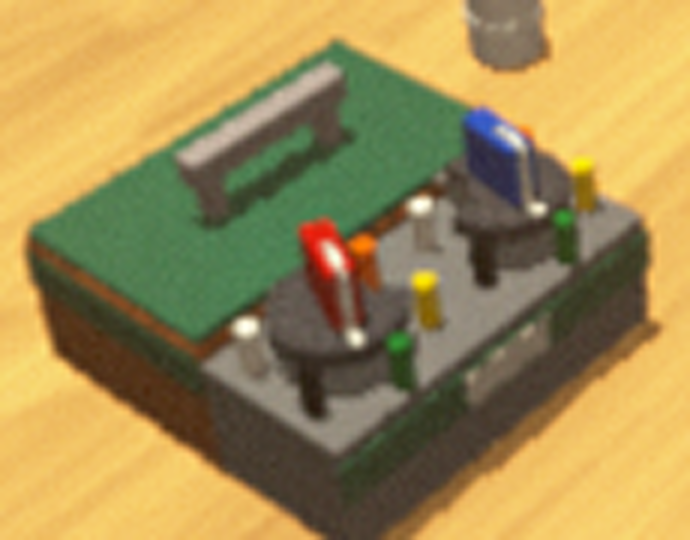

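View pics/r0.png

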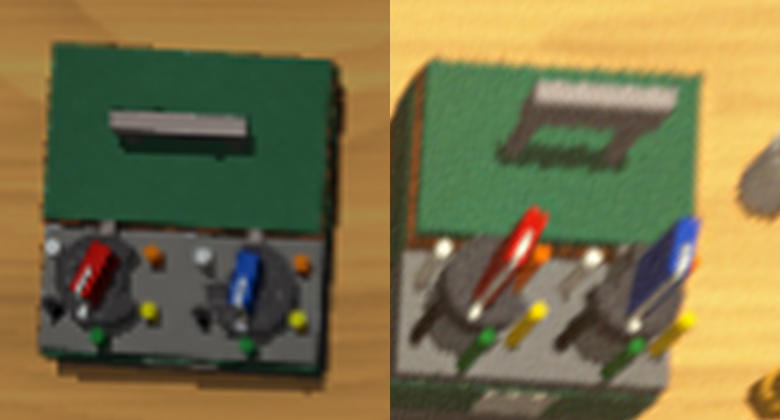

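```bash
cat >> h.py <<'E'
def go(p=None,yaw=None,o=None):
    "remaining shift in tool axes (cm), and turn about tool z (deg) to make tool x azimuth=yaw (mod 180)"
    o=o or bot.observe(); R=Ro.from_rotvec(o["tcp_rot"]).as_matrix()
    az=np.degrees(np.arctan2(R[1,0],R[0,0]))
    print("t",round(o["clock"],2),"tcp",np.round(o["tcp_pos"],4),"tool-x az",round(az,2),"tilt",np.round(np.degrees(np.arccos(-R[2,2])),2),"grip",round(o["grip_width"],3))
    print("q",np.round(o["q"],2),"F",np.round(o["wrist_force"],1),"M",np.round(o["ft_torque"],2))
    if p is not None: print("shift cm",np.round(R.T@(np.array(p)-o["tcp_pos"])*100,2))
    if yaw is not None: print("turn z (deg)",np.round(-((yaw-az+90)%180-90),2))
E
python3 - <<'E'
from h import *
C=__import__("pickle").load(open("C0.pkl","rb"))
from scipy.optimize import least_squares
# stud colour blobs
D={"white":-2.094,"black":-1.047,"green":0,"yellow":1.047,"orange":2.094}
hr={"green":(45,85),"yellow":(24,34),"orange":(8,19)}
obs=[]
b0=np.array([.5076,.2186,np.radians(-3.56)])
def pt(b,l):
    c,s=np.cos(b[2]),np.sin(b[2]); return np.array([b[0]+c*l[0]-s*l[1],b[1]+s*l[0]+c*l[1],l[2]])
for n in("top",):
  hsv=cv2.cvtColor(C[n]["color"],cv2.COLOR_RGB2HSV).astype(int)
  for y in(.05,-.05):
    for k in hr:
      th=D[k]; l=(-.0575-.038*np.cos(th),y-.038*np.sin(th),.087)
      u=proj(C[n],pt(b0,l)); yy,xx=np.mgrid[0:384,0:512]
      w=(np.hypot(xx-u[0],yy-u[1])<4)&(hsv[...,0]>=hr[k][0])&(hsv[...,0]<=hr[k][1])&(hsv[...,1]>110)&(hsv[...,2]>50)
      if w.sum()>2:
        wt=hsv[...,1]*w; c=np.array([(xx*wt).sum(),(yy*wt).sum()])/wt.sum()
        obs.append((n,l,c)); print(n,k,y,w.sum(),np.round(c-u,2))
f=lambda b:np.concatenate([proj(C[n],pt(b,l))-c for n,l,c in obs])
r=least_squares(f,b0,loss="soft_l1",f_scale=.5);print(r.x[:2],np.degrees(r.x[2]),np.round(r.fun,2))
for nm,l in(("red",(-.0575,.05,.12)),("blue",(-.0575,-.05,.12)),("handle",(.0425,0,.105))):print(nm,pt(r.x,l),pt(b0,l))
# mat
for n in C:
  g=C[n]["color"].max(2); m=(g<45).astype(np.uint8)
  u=proj(C[n],(.602,-.25,0)).astype(int); k,lab,s,ce=cv2.connectedComponentsWithStats(m);i=lab[u[1],u[0]]
  cs,_=cv2.findContours((lab==i).astype(np.uint8),0,2)
  P=np.array([atz(C[n],p[0],.004)[:2] for p in cs[0]])
  print(n,s[i],cv2.minAreaRect((P*1000).astype(np.float32)))
go((.45,-.35,.25),0)
E
```

```text
top green 0.05 9 [-0.33  0.24]
top yellow 0.05 10 [-0.22 -0.18]
top orange 0.05 13 [-0.01  0.23]
top green -0.05 6 [-0.06 -0.33]
top yellow -0.05 14 [-0.44 -0.31]
top orange -0.05 13 [-0.05  0.1 ]
[0.50766084 0.21956869] -3.269825334666855 [ 0.18 -0.17  0.04  0.19 -0.23 -0.22 -0.08  0.25  0.27  0.17 -0.17 -0.23]
red [0.45310636 0.27276699 0.12      ] [0.45331564 0.27207391 0.12      ]
blue [0.44740254 0.17292979 0.12      ] [0.44710627 0.17226687 0.12      ]
handle [0.55009165 0.21714456 0.105     ] [0.55001799 0.21596102 0.105     ]
top [ 293  119   69   54 3008] ((595.3325805664062, -245.04061889648438), (178.1448974609375, 227.158935546875), 4.944122791290283)
side [     0      0    512    384 187645] ((566.4225463867188, 689.196044921875), (0.0, 0.0), 0.0)
t 1.7 tcp [ 0.1668 -0.654   0.2313] tool-x az -75.69 tilt 0.0 grip 1.001
q [ 1.17  0.43  0.07  1.61 -0.03  1.11 -0.07] F [-0.2  0.3  0.4] M [-0.   -0.02 -0.01]
shift cm [-22.46 -34.95  -1.87]
turn z (deg) -75.69
```

Request:
move_arm(offset=[[-3.2,-5,-0.3],[-3.2,-5,-0.3],[-3.2,-5,-0.3],[-3.2,-5,-0.3],[-3.2,-5,-0.3]], dr=[[0,0,0],[0,0,0],[0,0,0],[0,0,0],[0,0,0]], hand=[1,1,1,1,1])

```text
clock: 2.33
tcp_pos: [0.3707, -0.4357, 0.2467]
tcp_rot: [2.481, -1.928, 0.001]
wrist_force: [0.9, -0.1, 0.8]
grip_width: 1.0
```

Request:
move_arm(offset=[[-3.2,-5,-0.3],[-3.2,-5,-0.3],[-6,-1.5,0],[-6,-1.5,0],[-6,-1.5,0]], dr=[[0,0,0],[0,0,0],[0,0,0],[0,0,0],[0,0,0]], hand=[1,1,1,1,1])

```text
clock: 2.95
tcp_pos: [0.4496, -0.163, 0.2525]
tcp_rot: [-2.481, 1.927, -0.001]
wrist_force: [0.9, 0.1, -0.2]
grip_width: 0.997
```

Request:
move_arm(offset=[[-6,-1.5,0],[-6,-1.5,0],[-6,-1.5,0],[-6,-1.5,0],[-6,-1.5,0]], dr=[[0,0,0],[0,0,0],[0,0,0],[0,0,0],[0,0,0]], hand=[1,1,1,1,1])

```text
clock: 3.58
tcp_pos: [0.448, 0.1462, 0.2528]
tcp_rot: [-2.48, 1.928, -0.001]
wrist_force: [1.3, -0.7, 0.4]
grip_width: 1.001
```

Request:
move_arm(offset=[[-6,-1.5,0],[-6,-1.5,0],[0,0,0],[0,0,0],[0,0,0]], dr=[[0,0,0],[0,0,-10.7],[0,0,-10.7],[0,0,-10.7],[0,0,-10.7]], hand=[1,1,1,1,1])

```text
clock: 4.2
tcp_pos: [0.4476, 0.2682, 0.2524]
tcp_rot: [-3.016, 0.879, -0.0]
wrist_force: [-1.2, 0.4, 0.5]
grip_width: 1.0
```

Request:
move_arm(offset=[[0,0,0],[0,0,0],[0,0,0],[0,0,0],[0,0,0]], dr=[[0,0,-10.7],[0,0,-10.7],[0,0,-10.7],[0,0,-10.7],[0,0,-10.7]], hand=[1,1,1,1,1])

```text
clock: 4.82
tcp_pos: [0.4477, 0.2679, 0.2525]
tcp_rot: [3.089, 0.571, 0.0]
wrist_force: [-0.4, -0.1, 0.2]
grip_width: 1.0
```

Request:
move_arm(offset=[[0,0,0],[0,0,0],[0,0,0],[0,0,0],[0,0,0]], dr=[[0,0,-10.7],[0,0,-10.7],[0,0,-10.7],[0,0,-5.9],[0,0,0]], hand=[1,1,1,1,1])

```text
clock: 5.45
tcp_pos: [0.4478, 0.2678, 0.2524]
tcp_rot: [-2.74, -1.536, -0.0]
wrist_force: [0.1, 1.0, -0.7]
grip_width: 1.0
```

```bash
python3 - <<'E'
from h import *
go((.4532,.2725,.094),58.6)
c=bot.capture("side");save(c,"pics/s1.png",5,(110,130,260,250))
E
```

```text
t 5.45 tcp [0.4478 0.2678 0.2524] tool-x az 58.56 tilt 0.01 grip 1.0
q [ 0.18  0.28 -0.99  1.88  0.26  1.12  0.12] F [ 0.1  1.  -0.7] M [ 0.05 -0.    0.01]
shift cm [ 0.68  0.22 15.84]
turn z (deg) -0.04
```

View pics/s1.png

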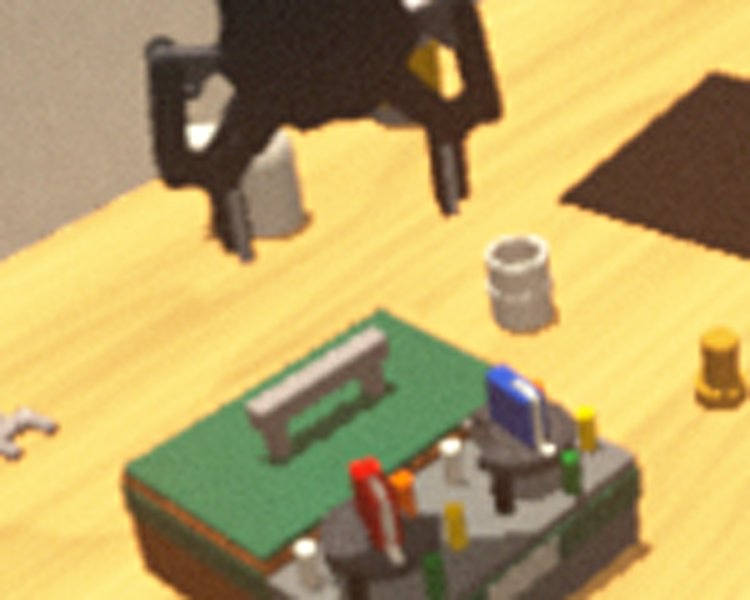

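Request:
move_arm(offset=[[0.7,0.2,4],[0,0,4],[0,0,4],[0,0,3],[0,0,0.8]], dr=[[0,0,0],[0,0,0],[0,0,0],[0,0,0],[0,0,0]], hand=[1,1,1,1,1])

```text
clock: 6.12
tcp_pos: [0.4522, 0.2726, 0.093]
tcp_rot: [-2.741, -1.535, 0.004]
wrist_force: [-0.8, 0.4, 0.7]
grip_width: 1.002
```

```bash
python3 - <<'E'
from h import *
go((.4532,.2725,.094),58.6)
c=bot.capture("side");save(c,"pics/s2.png",5,(110,150,260,270))
E
```

```text
t 6.12 tcp [0.4522 0.2726 0.093 ] tool-x az 58.51 tilt 0.14 grip 1.002
q [ 0.03  0.5  -0.86  2.01  0.5   0.85 -0.09] F [-0.8  0.4  0.7] M [0.05 0.05 0.05]
shift cm [ 0.04  0.08 -0.1 ]
turn z (deg) -0.09
```

View pics/s2.png

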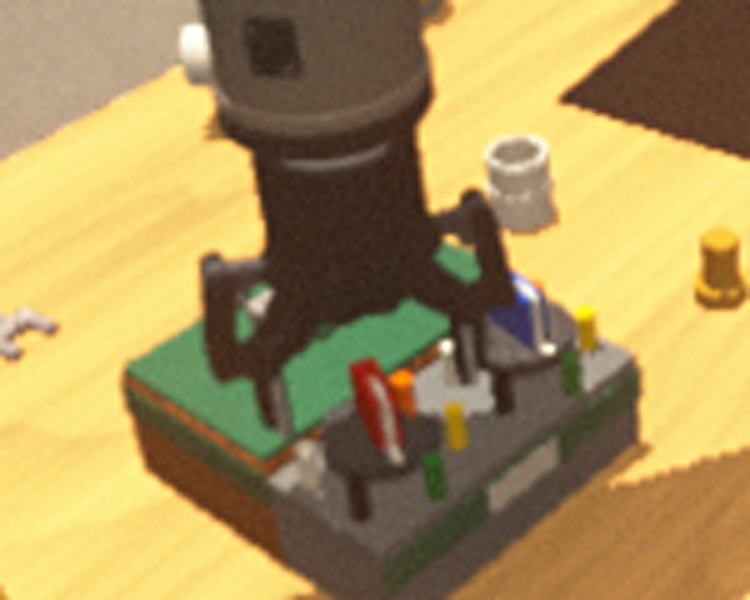

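Request:
move_arm(offset=[[0,0,0],[0,0,0],[0,0,0],[0,0,0],[0,0,0]], dr=[[0,0,0],[0,0,0],[0,0,0],[0,0,0],[0,0,0]], hand=[-1,-1,-1,-1,-1])

```text
clock: 6.8
tcp_pos: [0.4532, 0.2729, 0.0949]
tcp_rot: [2.739, 1.537, 0.001]
wrist_force: [-1.6, -2.6, 8.7]
grip_width: 0.151
```

```bash
python3 - <<'E'
from h import *
go((.4532,.2725,.094),58.6)
c=bot.capture("side");save(c,"pics/s3.png",5,(110,150,260,270))
E
```

```text
t 6.8 tcp [0.4532 0.2729 0.0949] tool-x az 58.6 tilt 0.04 grip 0.151
q [ 0.03  0.5  -0.86  2.01  0.5   0.85 -0.09] F [-1.6 -2.6  8.7] M [-0.52  0.4   0.02]
shift cm [-0.04  0.02  0.09]
turn z (deg) -0.0
```

View pics/s3.png

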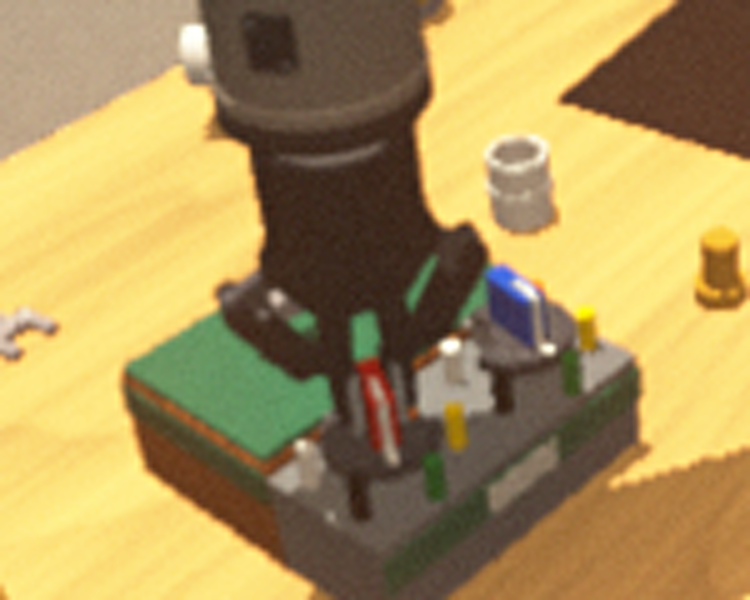

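Request:
move_arm(offset=[[0,0,-0.1],[0,0,0],[0,0,0],[0,0,0]], dr=[[0,0,-5],[0,0,-8],[0,0,-8],[0,0,-8]], hand=[-1,-1,-1,-1])

```text
clock: 7.35
tcp_pos: [0.4531, 0.2727, 0.095]
tcp_rot: [-2.263, -2.179, 0.0]
wrist_force: [2.2, 1.5, -12.1]
grip_width: 0.146
```

```bash
python3 - <<'E'
from h import *
go((.4532,.2725,.096),146.6)
E
```

```text
t 7.35 tcp [0.4531 0.2727 0.095 ] tool-x az 87.85 tilt 0.01 grip 0.146
q [ 0.11  0.54 -0.97  2.01  0.58  0.9   0.36] F [  2.2   1.5 -12.1] M [ 0.47 -0.67 -0.09]
shift cm [-0.02  0.01 -0.1 ]
turn z (deg) -58.75
```

Request:
move_arm(offset=[[0,0,0.05],[0,0,0],[0,0,0]], dr=[[0,0,-9],[0,0,-9],[0,0,-9]], hand=[-1,-1,-1])

```text
clock: 7.72
tcp_pos: [0.4532, 0.2727, 0.095]
tcp_rot: [1.691, 2.647, -0.0]
wrist_force: [-0.3, -1.0, -1.6]
grip_width: 0.145
```

```bash
python3 - <<'E'
from h import *
go((.4532,.2725,.096),146.6)
E
```

```text
t 7.72 tcp [0.4532 0.2727 0.095 ] tool-x az 114.88 tilt 0.02 grip 0.145
q [ 0.18  0.6  -1.08  2.    0.66  0.94  0.76] F [-0.3 -1.  -1.6] M [-0.06  0.05 -0.07]
shift cm [-0.02 -0.01 -0.1 ]
turn z (deg) -31.72
```

Request:
move_arm(offset=[[0,0,0],[0,0,0]], dr=[[0,0,-8],[0,0,-8]], hand=[-1,-1])

```text
clock: 7.98
tcp_pos: [0.4532, 0.2726, 0.095]
tcp_rot: [1.307, 2.857, -0.0]
wrist_force: [0.2, -1.0, -0.5]
grip_width: 0.147
```

```bash
python3 - <<'E'
from h import *
go((.4532,.2725,.096),146.6)
E
```

```text
t 7.97 tcp [0.4532 0.2726 0.095 ] tool-x az 130.84 tilt 0.02 grip 0.147
q [ 0.21  0.63 -1.13  2.    0.7   0.97  1.01] F [ 0.2 -1.  -0.5] M [-0.22  0.08 -0.11]
shift cm [-0.01 -0.01 -0.1 ]
turn z (deg) -15.76
```

Request:
move_arm(offset=[[0,0,0],[0,0,0],[0,0,0]], dr=[[0,0,-8],[0,0,-7.8],[0,0,0]], hand=[-1,-1,-1])

```text
clock: 8.35
tcp_pos: [0.4532, 0.2727, 0.095]
tcp_rot: [0.909, 3.007, -0.0]
wrist_force: [0.5, -2.9, 3.7]
grip_width: 0.145
```

```bash
python3 - <<'E'
from h import *
go((.4532,.2725,.096),146.6)
c=bot.capture("side");save(c,"pics/s4.png",5,(110,150,260,270))
E
```

```text
t 8.35 tcp [0.4532 0.2727 0.095 ] tool-x az 146.35 tilt 0.01 grip 0.145
q [ 0.23  0.65 -1.17  2.    0.73  0.99  1.25] F [ 0.5 -2.9  3.7] M [-0.57 -0.03  0.04]
shift cm [-0.01 -0.02 -0.1 ]
turn z (deg) -0.25
```

View pics/s4.png

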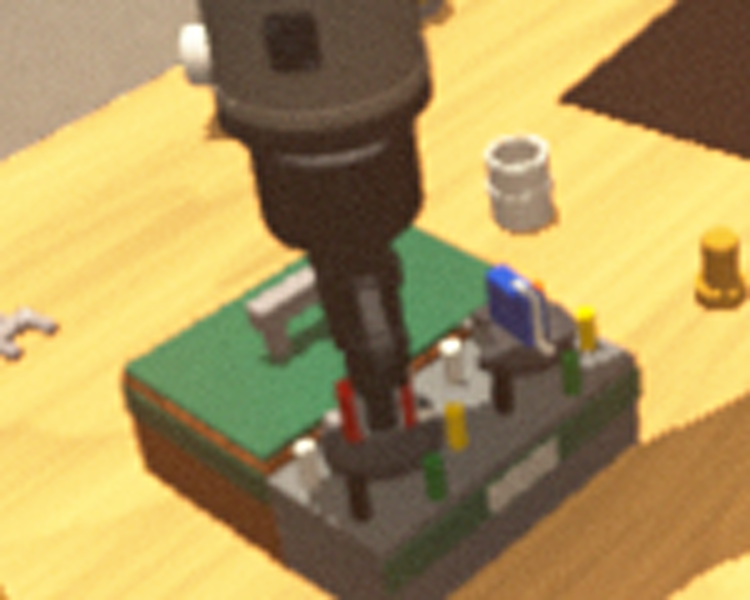

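Request:
move_arm(offset=[[0,0,0],[0,0,0],[0,0,0],[0,0,-2.5],[0,0,-3.5]], dr=[[0,0,0],[0,0,0],[0,0,0],[0,0,0],[0,0,0]], hand=[1,1,1,1,1])

```text
clock: 9.02
tcp_pos: [0.4525, 0.2728, 0.1549]
tcp_rot: [-0.907, -3.006, 0.001]
wrist_force: [0.3, 0.2, 0.6]
grip_width: 1.002
```

Request:
move_arm(offset=[[0,0,0],[0,0,0],[0,0,0],[0,0,0],[0,0,0]], dr=[[0,0,10.7],[0,0,10.7],[0,0,10.7],[0,0,10.7],[0,0,10.7]], hand=[1,1,1,1,1])

```text
clock: 9.65
tcp_pos: [0.453, 0.2731, 0.155]
tcp_rot: [2.172, 2.27, 0.001]
wrist_force: [0.1, -0.3, -0.6]
grip_width: 1.0
```

Request:
move_arm(offset=[[0,0,0],[0,0,0]], dr=[[0,0,10.7],[0,0,10]], hand=[1,1])

```text
clock: 9.9
tcp_pos: [0.453, 0.2731, 0.1549]
tcp_rot: [-2.544, -1.843, -0.0]
wrist_force: [-0.1, -0.6, 0.3]
grip_width: 1.002
```

```bash
python3 - <<'E'
from h import *
go((.4473,.1728,.155),72.3)
E
```

```text
t 9.9 tcp [0.453  0.2731 0.1549] tool-x az 71.85 tilt 0.02 grip 1.002
q [ 0.07  0.41 -0.89  1.97  0.39  0.95  0.24] F [-0.1 -0.6  0.3] M [ 0.05  0.01 -0.01]
shift cm [-9.7   2.59 -0.01]
turn z (deg) -0.45
```

Request:
move_arm(offset=[[-5,1.3,0],[-4.7,1.3,0],[0,0,0]], dr=[[0,0,0],[0,0,0],[0,0,0]], hand=[1,1,1])

```text
clock: 10.28
tcp_pos: [0.4482, 0.1689, 0.1546]
tcp_rot: [2.542, 1.844, -0.002]
wrist_force: [-0.2, 0.7, -0.1]
grip_width: 1.002
```

```bash
python3 - <<'E'
from h import *
go((.4473,.1728,.095),72.3)
c=bot.capture("side");save(c,"pics/s5.png",5,(110,150,260,270))
c=bot.capture("top");save(c,"pics/t5.png",6,(155,130,235,210))
E
```

```text
t 10.28 tcp [0.4482 0.1689 0.1546] tool-x az 71.92 tilt 0.12 grip 1.002
q [ 0.29  0.32 -0.91  2.07  0.32  0.9   0.46] F [-0.2  0.7 -0.1] M [ 0.01 -0.02  0.03]
shift cm [ 0.36 -0.21  5.96]
turn z (deg) -0.38
```

View pics/s5.png

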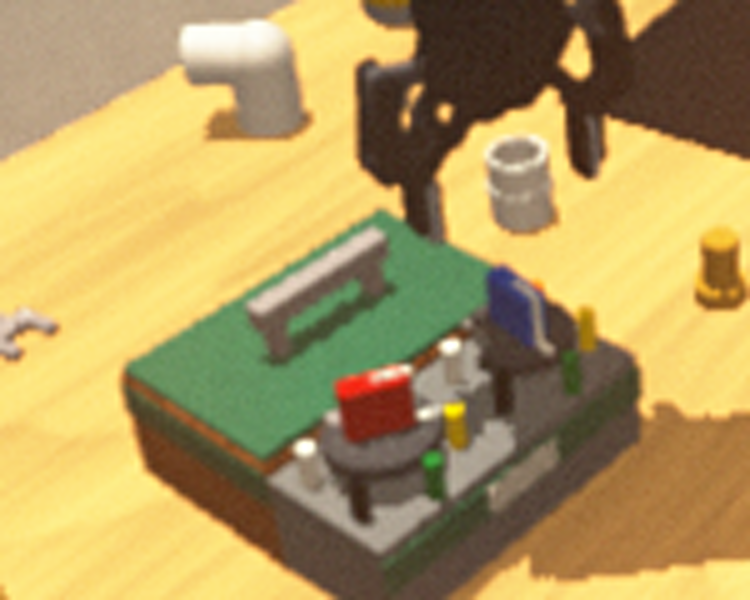

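View pics/t5.png

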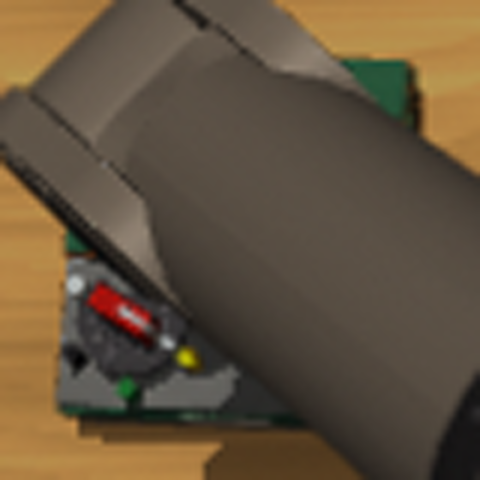

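Request:
move_arm(offset=[[0.4,-0.2,1],[0,0,3],[0,0,2],[0,0,0]], dr=[[0,0,-0.4],[0,0,0],[0,0,0],[0,0,0]], hand=[1,1,1,1])

```text
clock: 10.88
tcp_pos: [0.4461, 0.1782, 0.0933]
tcp_rot: [-2.528, -1.862, 0.004]
wrist_force: [-0.1, -0.2, -0.2]
grip_width: 1.002
```

Request:
move_arm(offset=[[0,0,0],[0,0,0],[0,0,0],[0,0,0],[0,0,0]], dr=[[0,0,0],[0,0,0],[0,0,0],[0,0,0],[0,0,0]], hand=[-1,-1,-1,-1,-1])

```text
clock: 11.5
tcp_pos: [0.4465, 0.1737, 0.095]
tcp_rot: [2.531, 1.855, -0.008]
wrist_force: [-11.6, -20.8, 26.9]
grip_width: 0.153
```

```bash
python3 - <<'E'
from h import *
go((.4473,.1728,.095),26.6)
c=bot.capture("side");save(c,"pics/s6.png",5,(110,150,260,270))
E
```

```text
t 11.5 tcp [0.4465 0.1737 0.095 ] tool-x az 72.49 tilt 0.37 grip 0.153
q [ 0.21  0.41 -0.85  2.11  0.44  0.8   0.35] F [-11.6 -20.8  26.9] M [-4.38  2.51  0.03]
shift cm [-0.06  0.1  -0.  ]
turn z (deg) 45.89
```

View pics/s6.png

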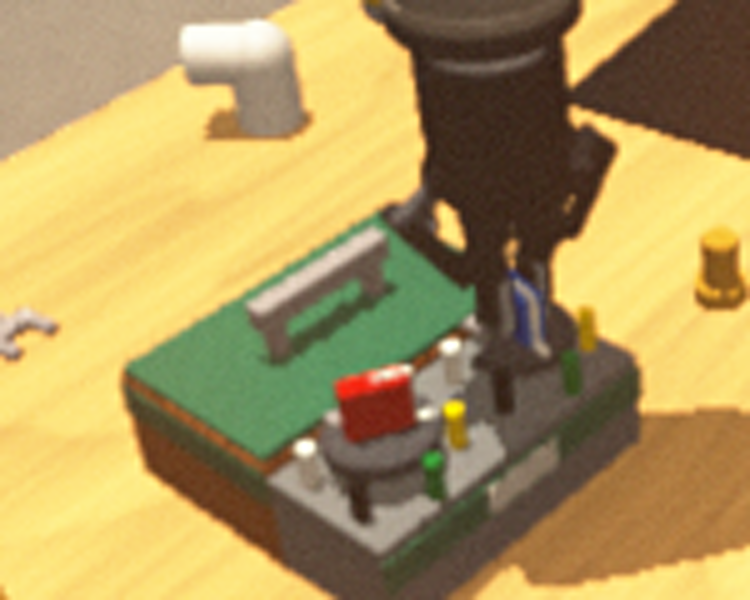

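Request:
move_arm(offset=[[-0.4,0,-0.2],[0,0,0]], dr=[[0,0,0],[0,0,0]], hand=[-1,-1])

```text
clock: 11.8
tcp_pos: [0.446, 0.1729, 0.0957]
tcp_rot: [-2.531, -1.859, -0.001]
wrist_force: [11.5, 6.7, -39.4]
grip_width: 0.149
```

```bash
python3 - <<'E'
from h import *
go((.4473,.1728,.095),26.6)
E
```

```text
t 11.8 tcp [0.446  0.1729 0.0957] tool-x az 72.59 tilt 0.08 grip 0.149
q [ 0.22  0.41 -0.85  2.12  0.43  0.79  0.36] F [ 11.5   6.7 -39.4] M [ 1.22 -2.16  0.02]
shift cm [0.03 0.12 0.07]
turn z (deg) 45.99
```

Request:
move_arm(offset=[[0.05,0.1,0.1],[0,0,0]], dr=[[0,0,4],[0,0,6]], hand=[-1,-1])

```text
clock: 12.05
tcp_pos: [0.4463, 0.1732, 0.0955]
tcp_rot: [-2.686, -1.628, 0.003]
wrist_force: [-4.2, 2.8, -5.6]
grip_width: 0.151
```

```bash
python3 - <<'E'
from h import *
go((.4473,.1728,.095),26.6)
E
```

```text
t 12.05 tcp [0.4463 0.1732 0.0955] tool-x az 62.45 tilt 0.11 grip 0.151
q [ 0.19  0.4  -0.81  2.12  0.41  0.79  0.21] F [-4.2  2.8 -5.6] M [0.12 1.04 0.06]
shift cm [0.01 0.1  0.05]
turn z (deg) 35.85
```

Forces are low; continue turning.

Request:
move_arm(offset=[[0,0,0],[0,0,0],[0,0,0],[0,0,0],[0,0,0]], dr=[[0,0,9],[0,0,9],[0,0,9],[0,0,8.8],[0,0,0]], hand=[-1,-1,-1,-1,-1])

```text
clock: 12.68
tcp_pos: [0.4466, 0.1737, 0.0955]
tcp_rot: [-3.055, -0.73, 0.001]
wrist_force: [-0.8, 5.1, -11.4]
grip_width: 0.151
```

```bash
python3 - <<'E'
from h import *
go((.4473,.1728,.095),26.6)
c=bot.capture("side");save(c,"pics/s7.png",5,(110,150,260,270))
E
```

```text
t 12.68 tcp [0.4466 0.1737 0.0955] tool-x az 26.87 tilt 0.05 grip 0.151
q [ 0.07  0.36 -0.67  2.12  0.33  0.76 -0.34] F [ -0.8   5.1 -11.4] M [ 0.94  0.55 -0.02]
shift cm [0.02 0.11 0.05]
turn z (deg) 0.27
```

View pics/s7.png

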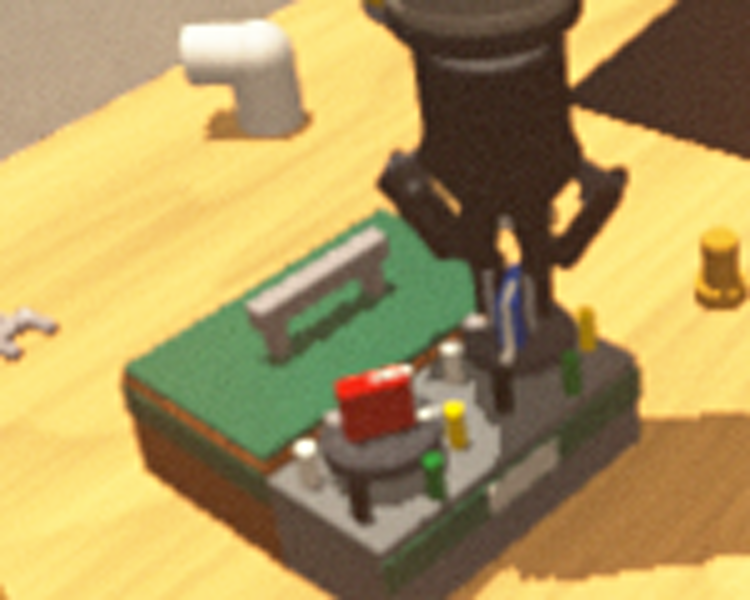

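Request:
move_arm(offset=[[0,0,0],[0,0,0],[0,0,0],[0,0,-3],[0,0,-5]], dr=[[0,0,0],[0,0,0],[0,0,0],[0,0,0],[0,0,0]], hand=[1,1,1,1,1])

```text
clock: 13.35
tcp_pos: [0.4465, 0.1731, 0.1759]
tcp_rot: [-3.055, -0.729, 0.005]
wrist_force: [0.7, -0.2, 0.3]
grip_width: 0.999
```

Request:
move_arm(offset=[[0,0,0],[0,0,0],[0,0,0],[0,0,0]], dr=[[0,0,10.2],[0,0,10.2],[0,0,9.9],[0,0,0]], hand=[1,1,1,1])

```text
clock: 13.85
tcp_pos: [0.4474, 0.1734, 0.176]
tcp_rot: [3.14, -0.094, 0.001]
wrist_force: [0.4, -0.2, -0.1]
grip_width: 0.996
```

```bash
python3 - <<'E'
from h import *
go((.550,.2165,.175),-3.4)
c=bot.capture("side");save(c,"pics/s8.png",5,(110,150,260,270))
E
```

```text
t 13.85 tcp [0.4474 0.1734 0.176 ] tool-x az -3.41 tilt 0.03 grip 0.996
q [ 0.07  0.23 -0.65  2.06  0.17  0.91 -0.73] F [ 0.4 -0.2 -0.1] M [-0.02 -0.02 -0.03]
shift cm [ 9.98 -4.91  0.1 ]
turn z (deg) -0.01
```

View pics/s8.png

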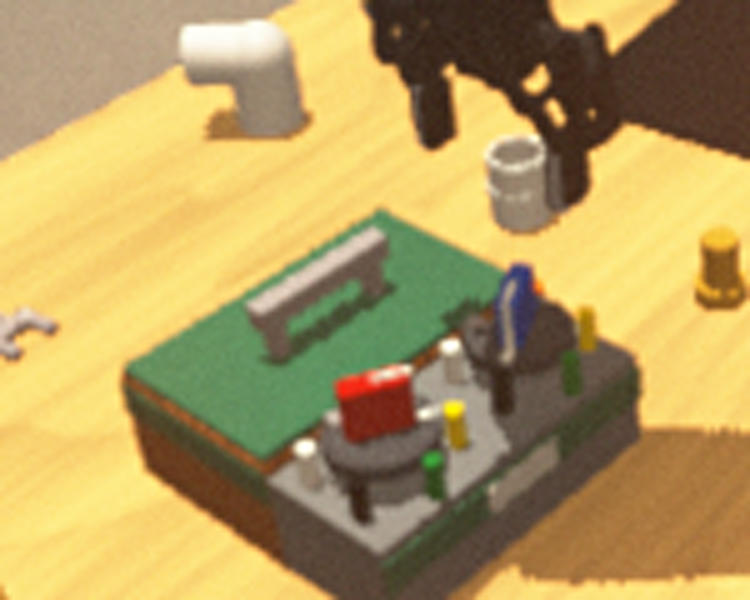

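Request:
move_arm(offset=[[5,-2.5,0],[5,-2.4,0],[0,0,0],[0,0,0]], dr=[[0,0,0],[0,0,0],[0,0,0],[0,0,0]], hand=[1,1,1,1])

```text
clock: 14.4
tcp_pos: [0.5495, 0.2161, 0.1753]
tcp_rot: [3.14, -0.091, -0.002]
wrist_force: [-0.4, -0.5, 0.7]
grip_width: 0.997
```

```bash
python3 - <<'E'
from h import *
go((.550,.2165,.0865),-3.4)
c=bot.capture("side");save(c,"pics/s9.png",5,(110,150,260,270))
c=bot.capture("top");save(c,"pics/t9.png",6,(155,130,235,210))
E
```

```text
t 14.4 tcp [0.5495 0.2161 0.1753] tool-x az -3.32 tilt 0.07 grip 0.997
q [-0.    0.41 -0.61  1.82  0.27  0.99 -0.78] F [-0.4 -0.5  0.7] M [ 0.04  0.05 -0.  ]
shift cm [ 0.06 -0.04  8.88]
turn z (deg) 0.08
```

View pics/t9.png

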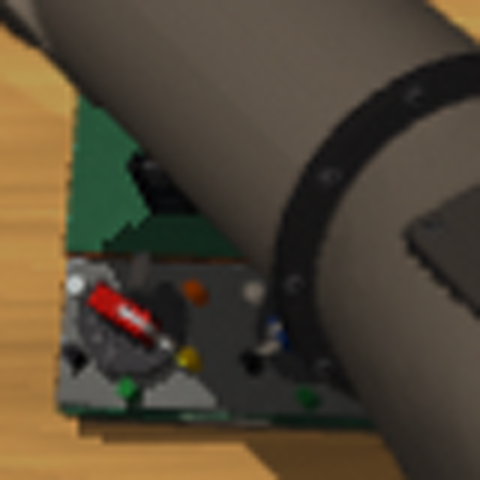

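View pics/s9.png

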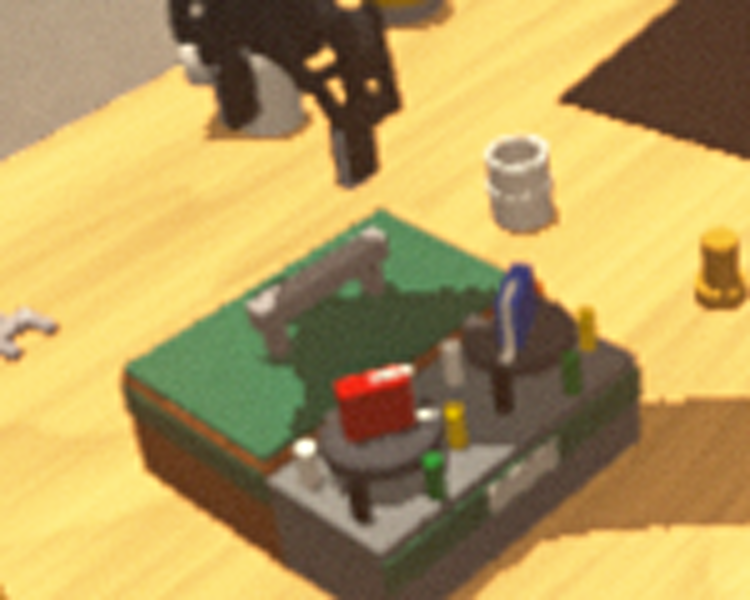

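Request:
move_arm(offset=[[0.05,0,3],[0,0,3],[0,0,2],[0,0,0.8],[0,0,0]], dr=[[0,0,0],[0,0,0],[0,0,0],[0,0,0],[0,0,0]], hand=[1,1,1,1,1])

```text
clock: 15.12
tcp_pos: [0.5507, 0.2162, 0.0881]
tcp_rot: [-3.14, 0.095, 0.0]
wrist_force: [0.5, -0.1, 0.9]
grip_width: 1.006
```

```bash
python3 - <<'E'
from h import *
go((.550,.2165,.0865),-3.4)
E
```

```text
t 15.12 tcp [0.5507 0.2162 0.0881] tool-x az -3.47 tilt 0.0 grip 1.006
q [-0.05  0.52 -0.56  1.89  0.36  0.84 -0.85] F [ 0.5 -0.1  0.9] M [ 0.02 -0.02 -0.01]
shift cm [-0.07 -0.02  0.16]
turn z (deg) -0.07
```

Request:
move_arm(offset=[[0,0,0.1],[0,0,0],[0,0,0],[0,0,0],[0,0,0]], dr=[[0,0,0],[0,0,0],[0,0,0],[0,0,0],[0,0,0]], hand=[-1,-1,-1,-1,-1])

```text
clock: 15.75
tcp_pos: [0.5509, 0.2163, 0.0872]
tcp_rot: [-3.14, 0.096, -0.001]
wrist_force: [-0.6, -1.5, 5.3]
grip_width: 0.153
```

```bash
python3 - <<'E'
from h import *
go((.550,.2165,.0865),-3.4)
c=bot.capture("side");save(c,"pics/s10.png",5,(110,150,260,270))
E
```

```text
t 15.75 tcp [0.5509 0.2163 0.0872] tool-x az -3.49 tilt 0.03 grip 0.153
q [-0.05  0.52 -0.56  1.89  0.36  0.84 -0.85] F [-0.6 -1.5  5.3] M [-0.17  0.22 -0.  ]
shift cm [-0.09 -0.02  0.07]
turn z (deg) -0.09
```

View pics/s10.png

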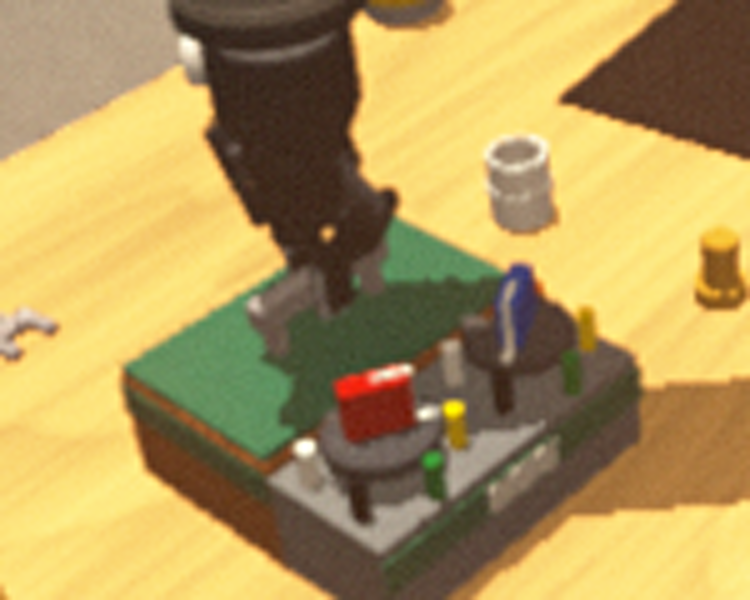

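Handle gripped. Lift gently and watch the force.

Request:
move_arm(offset=[[0,0,-0.3],[0,0,-0.3]], dr=[[0,0,0],[0,0,0]], hand=[-1,-1])

```text
clock: 16.05
tcp_pos: [0.5504, 0.2161, 0.0928]
tcp_rot: [3.14, -0.096, -0.001]
wrist_force: [-0.7, 0.6, -3.5]
grip_width: 0.152
```

```bash
python3 - <<'E'
from h import *
go()
E
```

```text
t 16.05 tcp [0.5504 0.2161 0.0928] tool-x az -3.49 tilt 0.03 grip 0.152
q [-0.04  0.51 -0.56  1.88  0.35  0.85 -0.85] F [-0.7  0.6 -3.5] M [ 0.01 -0.02  0.02]
```

Request:
move_arm(offset=[[0,0,-1],[0,0,-2],[0,0,-3],[0,0,-4],[0,0,-4]], dr=[[0,0,0],[0,0,0],[0,0,0],[0,0,0],[0,0,0]], hand=[-1,-1,-1,-1,-1])

```text
clock: 16.68
tcp_pos: [0.5505, 0.2163, 0.2355]
tcp_rot: [-3.14, 0.095, -0.001]
wrist_force: [1.3, 0.1, -4.3]
grip_width: 0.154
```

```bash
python3 - <<'E'
from h import *
go((.5955,-.245,.23),4.9)
C=bot.capture("side");save(C,"pics/s11.png",5,(110,130,260,250))
c=bot.capture("top")
import pickle;pickle.dump(c,open("Ct.pkl","wb"))
g=c["color"].max(2); m=(g<45).astype(np.uint8)
u=proj(c,(.602,-.25,0)).astype(int); k,lab,s,ce=cv2.connectedComponentsWithStats(m);i=lab[u[1],u[0]]
print(s[i])
for n,cc,z in(("top",c,.004),):
  for r in bot.silhouettes(n,"mat")[:2]:
    cs,_=cv2.findContours(r["mask"].astype(np.uint8),0,2);q=max(cs,key=cv2.contourArea)
    print(r["score"],cv2.minAreaRect(np.array([atz(cc,p[0],z)[:2]*1000 for p in q],np.float32)))
for r in bot.silhouettes("side","mat")[:2]:
    cs,_=cv2.findContours(r["mask"].astype(np.uint8),0,2);q=max(cs,key=cv2.contourArea)
    print("side",r["score"],cv2.minAreaRect(np.array([atz(C,p[0],.004)[:2]*1000 for p in q],np.float32)))
E
```

```text
t 16.68 tcp [0.5505 0.2163 0.2355] tool-x az -3.47 tilt 0.05 grip 0.154
q [ 0.02  0.35 -0.63  1.76  0.23  1.1  -0.74] F [ 1.3  0.1 -4.3] M [-0.02 -0.08 -0.01]
shift cm [ 7.29 45.78  0.54]
turn z (deg) -8.37
[ 293  119   69   54 2994]
0.76 ((596.7926635742188, -244.74951171875), (182.2353515625, 232.78961181640625), 5.279309272766113)
0.58 ((515.4893798828125, -471.2224426269531), (72.10460662841797, 100.5048599243164), 42.30831527709961)
side 0.71 ((594.4837646484375, -245.22454833984375), (184.8745880126953, 238.4291534423828), 5.8108134269714355)
```

View pics/s11.png

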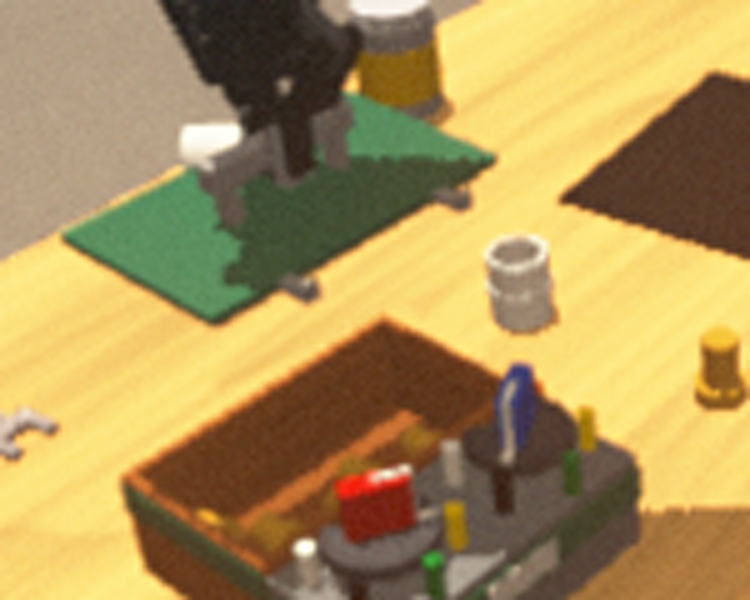

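Request:
move_arm(offset=[[0.3,2,0],[0.6,4,0],[0.7,4.5,0],[0.7,4.5,0],[0.7,4.5,0]], dr=[[0,0,0],[0,0,0],[0,0,0],[0,0,0],[0,0,0]], hand=[-1,-1,-1,-1,-1])

```text
clock: 17.5
tcp_pos: [0.568, 0.017, 0.2319]
tcp_rot: [3.14, -0.097, -0.003]
wrist_force: [0.9, -0.4, -3.1]
grip_width: 0.15
```

Request:
move_arm(offset=[[0.7,4.5,0],[0.7,4.5,0],[0.7,4.5,0],[0.7,4.5,0],[0.6,4,0]], dr=[[0,0,0],[0,0,0],[0,0,0],[0,0,0],[0,0,0]], hand=[-1,-1,-1,-1,-1])

```text
clock: 18.12
tcp_pos: [0.588, -0.2047, 0.2316]
tcp_rot: [-3.14, 0.098, 0.003]
wrist_force: [-0.0, 0.7, -3.1]
grip_width: 0.149
```

Request:
move_arm(offset=[[0.5,3,0],[0.2,1,0],[0,0,0],[0,0,0],[0,0,0]], dr=[[0,0,0],[0,0,0],[0,0,-4],[0,0,-4.4],[0,0,0]], hand=[-1,-1,-1,-1,-1])

```text
clock: 18.75
tcp_pos: [0.5932, -0.2421, 0.2321]
tcp_rot: [-3.138, -0.134, 0.002]
wrist_force: [0.7, -0.3, -2.6]
grip_width: 0.157
```

```bash
python3 - <<'E'
from h import *
go((.5955,-.245,.035),5.1)
c=bot.capture("side");save(c,"pics/s12.png",4,(190,80,350,220))
E
```

```text
t 18.75 tcp [ 0.5932 -0.2421  0.2321] tool-x az 4.91 tilt 0.08 grip 0.157
q [ 0.64  0.41 -0.47  1.66  0.2   1.12  0.21] F [ 0.7 -0.3 -2.6] M [ 0.04  0.02 -0.03]
shift cm [ 0.22  0.33 19.71]
turn z (deg) -0.19
```

View pics/s12.png

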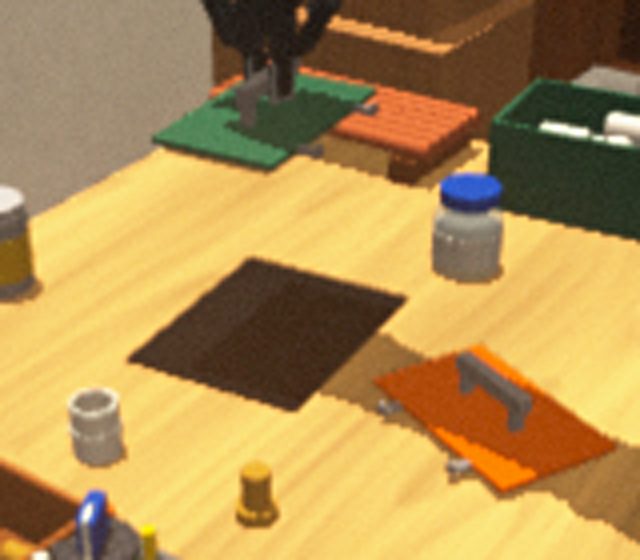

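Request:
move_arm(offset=[[0.2,0.3,3],[0,0,4.5],[0,0,4.5],[0,0,3],[0,0,1.5]], dr=[[0,0,0],[0,0,0],[0,0,0],[0,0,0],[0,0,0]], hand=[-1,-1,-1,-1,-1])

```text
clock: 19.42
tcp_pos: [0.5952, -0.2447, 0.066]
tcp_rot: [-3.138, -0.133, 0.003]
wrist_force: [0.2, 0.3, -2.6]
grip_width: 0.155
```

Request:
move_arm(offset=[[0,0,1],[0,0,0.7],[0,0,0.4],[0,0,0]], dr=[[0,0,0],[0,0,0],[0,0,0],[0,0,0]], hand=[-1,-1,-1,-1])

```text
clock: 19.92
tcp_pos: [0.5962, -0.2452, 0.0471]
tcp_rot: [3.139, 0.134, 0.001]
wrist_force: [-0.9, 0.2, -3.1]
grip_width: 0.148
```

```bash
python3 - <<'E'
from h import *
go((.5955,-.245,.0292),5.1)
c=bot.capture("side");save(c,"pics/s13.png",4,(190,80,350,220))
E
```

```text
t 19.93 tcp [ 0.5962 -0.2452  0.0471] tool-x az 4.9 tilt 0.02 grip 0.148
q [ 0.59  0.61 -0.4   1.79  0.32  0.8   0.11] F [-0.9  0.2 -3.1] M [ 0.03  0.04 -0.04]
shift cm [-0.07 -0.02  1.79]
turn z (deg) -0.2
```

View pics/s13.png

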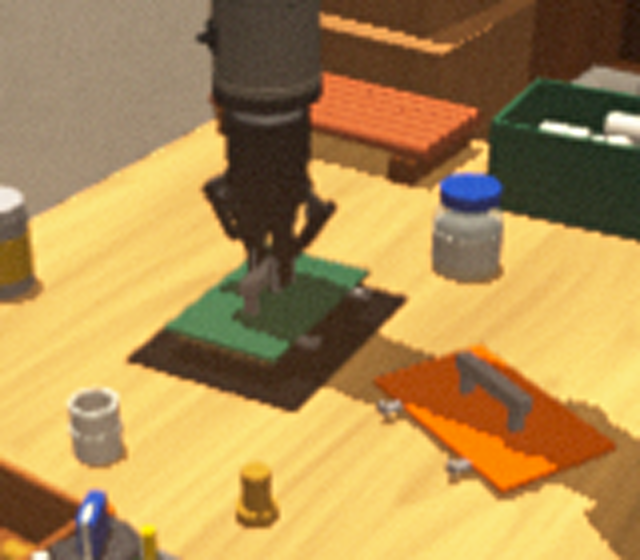

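Request:
move_arm(offset=[[-0.05,0,0.5],[0,0,0.5],[0,0,0.3],[0,0,0.1],[0,0,0]], dr=[[0,0,0],[0,0,0],[0,0,0],[0,0,0],[0,0,0]], hand=[-1,-1,-1,-1,-1])

```text
clock: 20.6
tcp_pos: [0.5956, -0.2451, 0.0328]
tcp_rot: [-3.139, -0.135, -0.0]
wrist_force: [0.6, 0.7, -3.6]
grip_width: 0.15
```

Request:
move_arm(offset=[[0,0,0.1],[0,0,0.1],[0,0,0]], dr=[[0,0,0],[0,0,0],[0,0,0]], hand=[-1,-1,-1])

```text
clock: 20.98
tcp_pos: [0.5956, -0.2451, 0.0308]
tcp_rot: [-3.139, -0.135, 0.0]
wrist_force: [-0.4, 0.7, -2.8]
grip_width: 0.156
```

Request:
move_arm(offset=[[0,0,0.1],[0,0,0]], dr=[[0,0,0],[0,0,0]], hand=[-1,-1])

```text
clock: 21.22
tcp_pos: [0.5955, -0.2451, 0.0297]
tcp_rot: [-3.139, -0.134, 0.0]
wrist_force: [-0.2, -0.2, -2.0]
grip_width: 0.153
```

Request:
move_arm(offset=[[0,0,0.05],[0,0,0]], dr=[[0,0,0],[0,0,0]], hand=[-1,-1])

```text
clock: 21.48
tcp_pos: [0.5955, -0.2451, 0.0293]
tcp_rot: [-3.139, -0.135, 0.0]
wrist_force: [-0.3, -0.1, -3.2]
grip_width: 0.148
```

Request:
move_arm(offset=[[0,0,0.05],[0,0,0]], dr=[[0,0,0],[0,0,0]], hand=[-1,-1])

```text
clock: 21.72
tcp_pos: [0.5956, -0.2451, 0.0292]
tcp_rot: [3.139, 0.135, 0.0]
wrist_force: [-4.3, 0.7, 5.2]
grip_width: 0.148
```

Request:
move_arm(offset=[[0,0,0.05],[0,0,0]], dr=[[0,0,0],[0,0,0]], hand=[-1,-1])

```text
clock: 21.98
tcp_pos: [0.5956, -0.2452, 0.0292]
tcp_rot: [3.138, 0.134, 0.0]
wrist_force: [-6.0, 1.9, 13.2]
grip_width: 0.153
```

Request:
move_arm(offset=[[0,0,0],[0,0,0],[0,0,0],[0,0,0],[0,0,-1]], dr=[[0,0,0],[0,0,0],[0,0,0],[0,0,0],[0,0,0]], hand=[1,1,1,1,1])

```text
clock: 22.6
tcp_pos: [0.5951, -0.2449, 0.038]
tcp_rot: [-3.138, -0.135, 0.002]
wrist_force: [-0.4, -0.1, 0.5]
grip_width: 0.997
```

Request:
move_arm(offset=[[0,0,-3],[0,0,-5],[0,0,-5],[0,0,-5],[0,0,-3]], dr=[[0,0,0],[0,0,0],[0,0,0],[0,0,0],[0,0,0]], hand=[1,1,1,1,1])

```text
clock: 23.22
tcp_pos: [0.5961, -0.2452, 0.252]
tcp_rot: [3.137, 0.135, 0.005]
wrist_force: [-0.1, -0.7, -0.0]
grip_width: 0.996
```

Request:
move_arm(offset=[[-0.5,6,0],[-0.5,6,0],[-0.5,6,0],[-0.5,6,0],[0,0,0]], dr=[[0,0,0],[0,0,0],[0,0,0],[0,0,0],[0,0,0]], hand=[1,1,1,1,1])

```text
clock: 23.85
tcp_pos: [0.5937, -0.4916, 0.2477]
tcp_rot: [3.138, 0.124, -0.002]
wrist_force: [0.7, 1.5, -0.5]
grip_width: 1.003
```

```bash
python3 - <<'E'
from rect import *
go()
C={n:bot.capture(n) for n in("top","side")}
save(C["side"],"pics/s14.png",1.5);save(C["top"],"pics/t14.png",1.5)
cv2.imwrite("pics/r14.png",cv2.resize(rect(C["top"],.088,.39,.52,.11,.32,1500),None,fx=2.4,fy=2.4))
c=C["top"]
hsv=cv2.cvtColor(c["color"],cv2.COLOR_RGB2HSV)
m=((hsv[...,0]>60)&(hsv[...,0]<90)&(hsv[...,1]>90)&(hsv[...,2]>40)).astype(np.uint8)
k,l,s,ce=cv2.connectedComponentsWithStats(m)
for i in range(1,k):
    if s[i,4]>300:
        cs,_=cv2.findContours((l==i).astype(np.uint8),0,2)
        P=np.array([atz(c,p[0],.019)[:2] for p in cs[0]])
        print(s[i],cv2.minAreaRect((P*1000).astype(np.float32)))
for k,z in dict(coupling=0,nipple=0,tee=0,jar=0,red_dial_pointer=.088,blue_dial_pointer=.088).items():
  for n in C:
    for r in bot.tip_of(n,k)[:2]: print(k,n,round(r["score"],2),np.round(atz(C[n],r["xy"],z),4))
E
```

```text
t 23.85 tcp [ 0.5937 -0.4916  0.2477] tool-x az 4.54 tilt 0.1 grip 1.003
q [ 0.84  0.6  -0.38  1.31  0.22  1.27  0.53] F [ 0.7  1.5 -0.5] M [ 0.04  0.04 -0.01]
[ 48  95  42  55 411] ((710.8543701171875, 699.9515380859375), (211.38482666015625, 148.7934112548828), 0.20782479643821716)
[ 299  126   57   37 1504] ((596.2901000976562, -243.53961181640625), (117.52947998046875, 189.06466674804688), 5.161647796630859)
[ 45 156  39  61 641] ((467.5548095703125, 700.1251220703125), (213.8828887939453, 145.0425262451172), 3.3288228511810303)
coupling top 0.42 [ 0.5944 -0.0035  0.    ]
coupling side 0.55 [ 0.5977 -0.0032  0.    ]
nipple top 0.41 [0.4332 0.0024 0.    ]
nipple side 0.43 [0.4333 0.0044 0.    ]
tee top 0.71 [0.5775 0.435  0.    ]
tee top 0.49 [ 0.6    -0.0057  0.    ]
tee side 0.97 [0.5688 0.4409 0.    ]
jar top 0.93 [ 0.5012 -0.4647  0.    ]
jar side 0.76 [ 0.5159 -0.4743  0.    ]
jar side 0.67 [0.5016 0.2245 0.    ]
red_dial_pointer top 0.64 [0.4302 0.241  0.088 ]
red_dial_pointer side 0.98 [0.4282 0.255  0.088 ]
blue_dial_pointer top 0.64 [0.4329 0.1959 0.088 ]
blue_dial_pointer side 0.85 [0.4337 0.1945 0.088 ]
blue_dial_pointer side 0.39 [0.4872 0.2362 0.088 ]
```

View pics/t14.png

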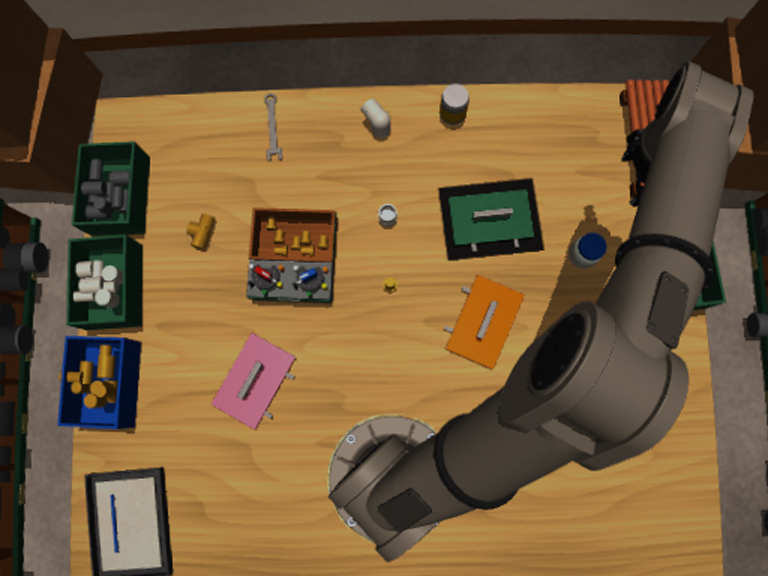

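View pics/s14.png

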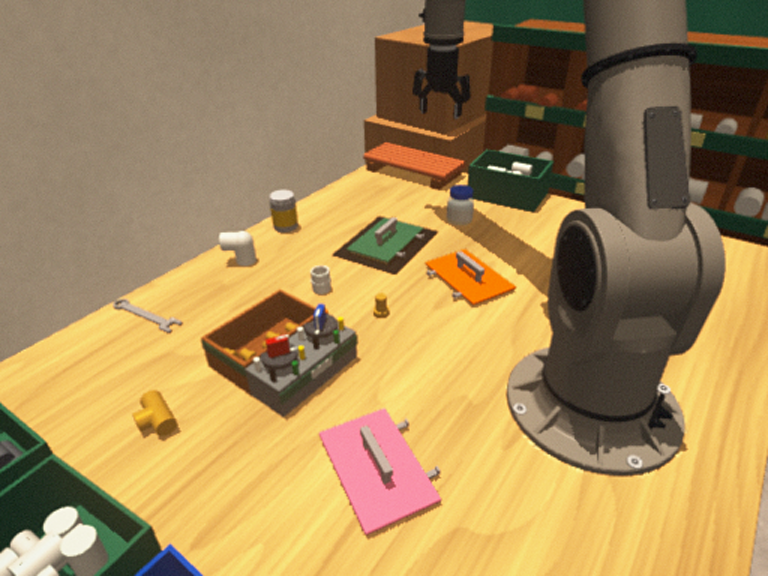

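View pics/r14.png

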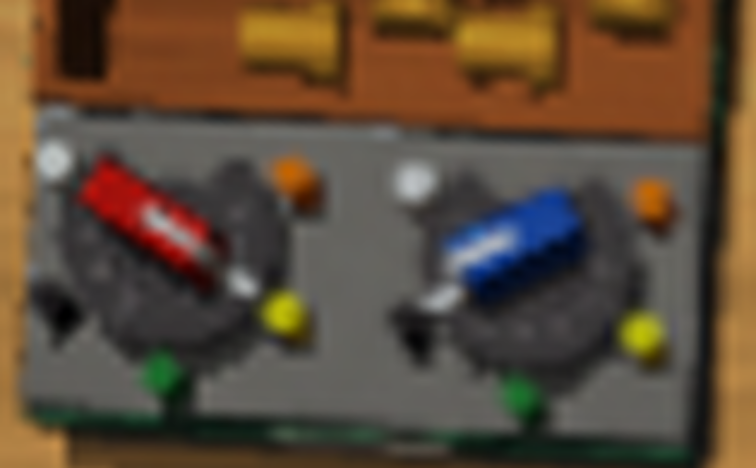

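```bash
python3 - <<'E'
from rect import *
C={n:bot.capture(n) for n in("top","side")}
yaw=np.radians(-3.4)
ax={"r":(.4532,.2725),"b":(.4473,.1728)}
out=[]
for n,(x0,y0,x1,y1),S in(("top",(160,165,235,205),10),("side",(150,190,250,275),7)):
    im=cv2.resize(cv2.cvtColor(C[n]["color"],cv2.COLOR_RGB2BGR)[y0:y1,x0:x1],None,fx=S,fy=S,interpolation=cv2.INTER_CUBIC)
    for k,th in(("r",60),("b",-60)):
        a=np.radians(180+th)+yaw; d=np.array([np.cos(a),np.sin(a)]);e=np.array([-d[1],d[0]]);p=np.array(ax[k])
        px=lambda q,z:tuple(int(v) for v in ((proj(C[n],(*q,z))-[x0,y0]+.5)*S))
        for s,t in((1,1),(1,-1),(-1,-1),(-1,1)): 
            pass
        pol=[px(p+d*.018*s+e*.007*t,.12) for s,t in((1,1),(1,-1),(-1,-1),(-1,1))]
        cv2.polylines(im,[np.array(pol)],True,(255,255,0),1)
        cv2.circle(im,px(p+d*.028,.088),3,(255,0,255),-1);cv2.circle(im,px(p+d*.038,.088),3,(0,255,0),-1)
    cv2.imwrite(f"pics/o_{n}.png",im)
# bar top orientation by colour, rectified at z=.12
for k,h in(("r",None),("b",None)):
    p=ax[k]; R=rect(C["top"],.12,p[0]-.03,p[0]+.03,p[1]-.03,p[1]+.03,3000).astype(int)
    B,G,Rr=R[...,0],R[...,1],R[...,2]
    m=(Rr-np.maximum(B,G)>60) if k=="r" else (B-Rr>50)
    yy,xx=np.nonzero(m); c=np.cov(np.vstack([-yy,-xx])); w,v=np.linalg.eigh(c); a=np.degrees(np.arctan2(v[1,1],v[0,1]))
    print(k,m.sum(),"bar az",a%180,"dial",(a+3.4+90)%180-90, -(yy.mean()-90)/3,-(xx.mean()-90)/3)
E
```

```text
r 3906 bar az 55.781609409975886 dial 59.18160940997589 1.3056835637480806 1.6080389144905258
b 4163 bar az 116.8679227324797 dial -59.73207726752031 1.1415645768276097 -1.106493714468731
```

View pics/o_top.png

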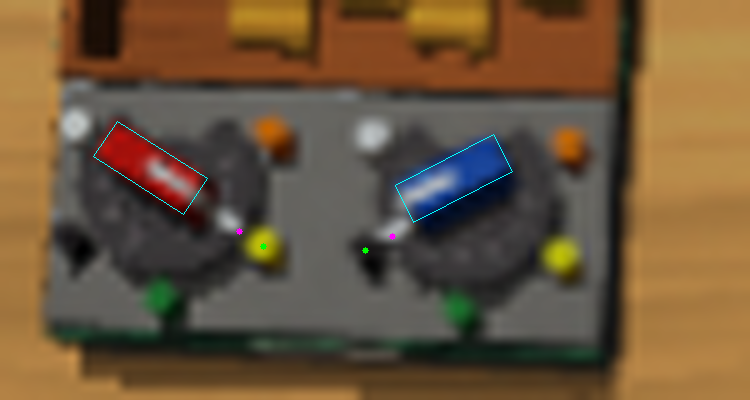

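View pics/o_side.png

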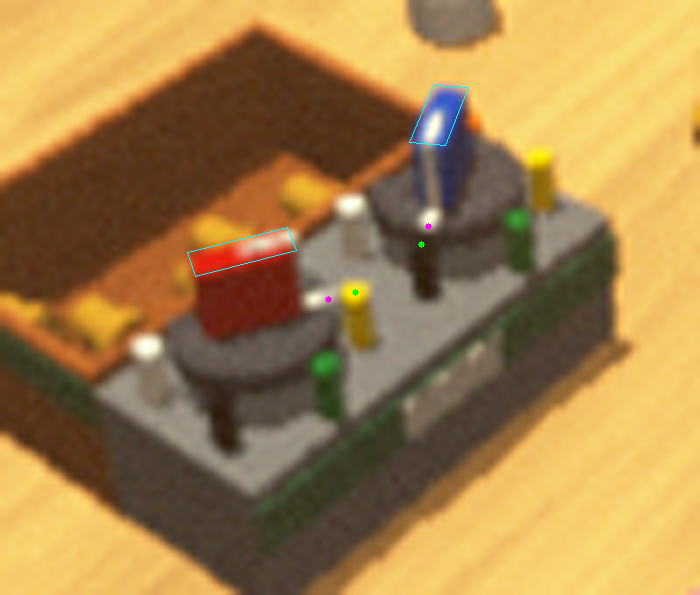

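```bash
python3 - <<'E'
from h import *
go(); print(bot.close_job())
E
```

```text
t 24.65 tcp [ 0.5962 -0.486   0.2483] tool-x az 4.91 tilt 0.0 grip 0.998
q [ 0.84  0.6  -0.38  1.31  0.22  1.27  0.53] F [ 0.1 -0.6 -0.7] M [ 0.05 -0.01  0.  ]
the job is handed in; nothing more can be done
None
```

The job is done and handed in at 24.65 s of the 64 s allowed. Both dials were set to their studs first. Then the green lid was lifted off (it came free at about its own weight, 3.5 N) and lowered onto the mat, touching at the expected height before I released it.

- **Dials:** the last top view reads the red dial at about +59° and the blue dial at about -60°. The code is +60° and -60°.
- **Lid:** it lies handle up, centred at (0.596, -0.2435). The mat centre measured (0.596, -0.245), and both are turned about 5°.
- **Bystanders:** all four still stand where they were. Most network position readings shifted by 10 mm or less between the first and last pictures. The side camera's reading of the jar moved about 13 mm, while the top camera's moved about 6 mm. I put these shifts down to network noise, because nothing was touched on the way.
- **Disagreements:** the side-camera network placed the red pointer about 14 mm from the top-camera reading. A reading of the blue pointer's stripe by eye gave about -64°. The overlay of the expected dial positions on both pictures matched the code.
- **Forces:** one moment of note came at the blue dial, where a slightly off-centre grip gave about 41 N at the wrist, against the 120 N limit. I corrected it before turning. The fingers hold the dial there, so I do not count it as the gripper's body pressing, but the 40 N body limit was not measured separately.

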